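# Fetch the rear paddle from a crowded hook

## Task

In the pottery studio, three wooden paddles hang one behind the other on one hook under the wire shelf. First hang the two front paddles (the round one and the tapered one) on the empty hook of the same rack, then take the square-bladed paddle that was at the back and stand it upright, blade down and fully home, in the free slot of the wooden tool block. Do not drop a paddle, and leave everything else where it is.

Things in the scene. Friction and masses are not known exactly. Their poses are not given: they have to be found in the camera images.
- paddle_square: Plain wooden paddle, 90 g, hanging upright by its eye, 151 mm tall. Origin: centre of its underside; z up, y across its width, x through its thickness (8 mm). Blade 0 to 70 mm high, eye above it, grip stem on top. Blade: rectangular, 56 mm wide, its lowest 6 mm only 48 mm wide. At the start always rearmost, about 40 mm out on the full hook.
- paddle_round: Plain wooden paddle, 90 g, hanging upright by its eye, 151 mm tall. Origin: centre of its underside; z up, y across its width, x through its thickness (8 mm). Blade 0 to 70 mm high, eye above it, grip stem on top. Blade: a disc of 70 mm diameter. Starts in front of the square one, about 76 or 112 mm out.
- paddle_taper: Plain wooden paddle, 90 g, hanging upright by its eye, 151 mm tall. Origin: centre of its underside; z up, y across its width, x through its thickness (8 mm). Blade 0 to 70 mm high, eye above it, grip stem on top. Blade: steps from 18 mm wide at the foot to 66 mm wide at the shoulder. Starts in front of the square one, about 76 or 112 mm out.
- paddle_square_eye (a point): Centre of the ring eye of the square paddle, 88 mm above its origin. Octagonal hole through x, a corner up: 26 mm across flats, 28 mm across corners; ring 36 mm across, 8 mm thick. Hung, this point lies 10 mm below the rod's axis; it passes the hook's tip with even play when 3 mm above that axis.
- paddle_round_eye (a point): Centre of the ring eye of the round paddle, 88 mm above its origin. Octagonal hole through x, a corner up: 26 mm across flats, 28 mm across corners; ring 36 mm across, 8 mm thick. Hung, this point lies 10 mm below the rod's axis; it passes the hook's tip with even play when 3 mm above that axis.
- paddle_taper_eye (a point): Centre of the ring eye of the taper paddle, 88 mm above its origin. Octagonal hole through x, a corner up: 26 mm across flats, 28 mm across corners; ring 36 mm across, 8 mm thick. Hung, this point lies 10 mm below the rod's axis; it passes the hook's tip with even play when 3 mm above that axis.
- paddle_square_grip (a point): Place to grip the square paddle: middle of its upright stem, 132 mm above the origin. The stem is 20 mm wide (y), 12 mm thick (x), from 105 to 151 mm high, with a head 26 mm wide in its top 8 mm.
- paddle_round_grip (a point): Place to grip the round paddle: middle of its upright stem, 132 mm above the origin. The stem is 20 mm wide (y), 12 mm thick (x), from 105 to 151 mm high, with a head 26 mm wide in its top 8 mm.
- paddle_taper_grip (a point): Place to grip the taper paddle: middle of its upright stem, 132 mm above the origin. The stem is 20 mm wide (y), 12 mm thick (x), from 105 to 151 mm high, with a head 26 mm wide in its top 8 mm.
- hook_full: Fixed steel hook. Origin on the rod's axis at its root, 240 mm above the bench. The level rod, 8 mm diameter, runs along its own -x for 136 mm, then turns up to a tip 144 mm out with its axis 6 mm higher (tip's top 10 mm above the rod's axis). Holds the three paddles at the start; any of the three places.
- hook_spare: Fixed steel hook. Origin on the rod's axis at its root, 240 mm above the bench. The level rod, 8 mm diameter, runs along its own -x for 136 mm, then turns up to a tip 144 mm out with its axis 6 mm higher (tip's top 10 mm above the rod's axis). This is the empty hook.
- hook_side: Fixed steel hook. Origin on the rod's axis at its root, 240 mm above the bench. The level rod, 8 mm diameter, runs along its own -x for 136 mm, then turns up to a tip 144 mm out with its axis 6 mm higher (tip's top 10 mm above the rod's axis). This one holds the strap rib, which stays there, 40 to 80 mm out.
- rack: Fixed frame; origin on the bench below the hook roots, y along its bar. Posts (18 mm) at y = +-230 mm with feet 160 x 35 x 12 mm; bar 26 mm high at 240 mm, behind the hooks, which stand at y = -120, 0, +120 mm. Wire shelf of 8 to 10 mm rods, axes 405 mm high, from x = -40 to +60 mm: the rear of a hook cannot be reached straight from above. Two small bowls on it.
- block: Fixed wooden tool block 85 mm (x) by 96 mm (y) by 50 mm high, origin under its centre. Two slots along y, each 13 mm wide (x), 64 mm long (y) and 38 mm deep, at x = -22.5 mm (holds a steel rib) and x = +22.5 mm (free). It stands to the left or to the right in front of the rack.
- slot (a point): Centre of the floor of the free slot, 12 mm above the bench; same axes as the block (y along the slot). The square paddle's underside rests here when fully home, either way round.
- strap_rib: Bystander: narrow light-wood rib, 24 mm wide, hanging by the same kind of eye on the side hook; origin 88 mm below its eye centre; lower end 15 mm below the origin.
- slot_rib: Bystander: steel plate 7 x 52 x 70 mm standing in the block's other slot; origin at the centre of its lower edge; its top is 82 mm above the bench.
- tile_board: Bystander: plywood board 150 x 130 mm with brown clay tiles, 31 mm high; origin under its centre; on the side opposite the block.
- water_bowl: Bystander: white bowl, 90 mm diameter, 45 mm high, on the bench below the hooks; origin under its centre.
- slip_jar: Bystander: grey jar, 52 mm diameter, 85 mm high, on the bench in front of the rack; origin under its centre.
- mallet: Bystander: dark wooden mallet standing head down, head 56 mm diameter and 100 mm high, 190 mm in all; origin under its centre; left of the rack.
- crock: Bystander: brown clay crock, 90 mm diameter, 100 mm high; origin under its centre; right of the rack.
There are look-alikes about, which are no part of the job. Leave any purple or yellow look-alike of the paddle_taper alone. Several things look just like the block: the one meant starts farthest from the robot's base.

How it is judged:
On the way:
1. the round and the tapered paddle hang released on the spare hook while the square one still hangs where it was (x of paddle_round_eye in the frame of hook_spare between -0.138 and -0.005 m and y of paddle_round_eye in the frame of hook_spare between -0.012 and 0.012 m and z of paddle_round_eye in the frame of hook_spare between -0.014 and -0.005 m and angle between each of paddle_round, paddle_taper's own z axis and vertical below 0.25 rad and linear speed of each of paddle_round, paddle_taper below 0.05 m/s and contact force between each of paddle_round, paddle_taper and the fingers below 0.05 N and x of paddle_taper_eye in the frame of hook_spare between -0.138 and -0.005 m and y of paddle_taper_eye in the frame of hook_spare between -0.012 and 0.012 m and z of paddle_taper_eye in the frame of hook_spare between -0.014 and -0.005 m and distance of paddle_square from where it was at the start of the episode below 0.06 m), for 0.1 s.
At the end, for the whole second after the job is handed in: Round and tapered paddles hang by their eyes on the formerly empty hook (eye within 12 mm sideways, 5 to 14 mm below the rod axis, lean under 0.25 rad); the square paddle stands in the free slot, within 5 mm of its floor, 12 mm of centre, 0.2 rad of upright and of the slot; all released, still (x of paddle_round_eye in the frame of hook_spare between -0.138 and -0.005 m and y of paddle_round_eye in the frame of hook_spare between -0.012 and 0.012 m and z of paddle_round_eye in the frame of hook_spare between -0.014 and -0.005 m and angle between each of paddle_round, paddle_taper's own z axis and vertical below 0.25 rad and linear speed of each of paddle_round, paddle_taper below 0.05 m/s and contact force between each of paddle_round, paddle_taper, paddle_square and the fingers below 0.05 N and x of paddle_taper_eye in the frame of hook_spare between -0.138 and -0.005 m and y of paddle_taper_eye in the frame of hook_spare between -0.012 and 0.012 m and z of paddle_taper_eye in the frame of hook_spare between -0.014 and -0.005 m and z of paddle_square in the frame of slot between -0.005 and 0.005 m and horizontal distance between paddle_square and slot below 0.012 m and angle between the y axis of paddle_square and the y axis of block, either way round below 0.2 rad and angle between paddle_square's own z axis and vertical below 0.2 rad and linear speed of paddle_square below 0.03 m/s); the robot touches nothing.
It fails at once if a thing standing on the bench (jar, bowl, tile board, mallet, crock) is moved by more than 30 mm (distance of any of tile_board, water_bowl, slip_jar, mallet, crock from where it was at the start of the episode above 0.03 m).
It fails at once if the strap rib is moved by more than 30 mm on its hook (distance of strap_rib from where it was at the start of the episode above 0.03 m).
It fails at once if the steel rib is moved by more than 20 mm or out of its slot (distance of slot_rib from where it was at the start of the episode above 0.02 m).
It fails at once if a paddle is dropped and falls over (angle between any of paddle_square, paddle_round, paddle_taper's own z axis and vertical above 0.9 rad).
It also fails if it takes over 69 s, if anything falls off the work surface, if the arm or the gripper's body presses on something with over 40 N, if the wrist force passes 120 N, or if a joint passes its speed limit or range.

## Robot

A 7-joint arm with a two-finger parallel gripper is mounted at the origin on the work surface. World frame = base frame: x ahead of the robot, y to its left, z up, the work surface at z = 0. Lengths are in m, angles in rad, forces in N, time in s.
With the tool pointing down it reaches from about 0.4 to 0.9 m from the base axis. Payload 5.6 kg.
Tool frame: the origin (TCP) lies midway between the tips of the shut fingers; the grasp point (between the pads) lies 19 mm behind it; y points along the fingers, z is the direction in which the jaws open and shut, and the axes are right-handed (so a half turn about y gives the same grasp; the last joint's range is limited). The gripper opens to 92 mm and grips with 3 to 60 N. Pads are 20 mm wide; open, the fingers measure 128 mm over their backs; the gripper's body (75 mm by 189 mm) begins 69 mm behind the grasp point.
Start: joints at [1.2, 0.468, -0.012, 1.603, 0.006, 1.071, -0.056], TCP at [0.209, -0.615, 0.215] pointing down, gripper open.
Joint ranges: [-2.53, 2.53], [-0.31, 2.02], [-1.57, 1.55], [0.28, 2.44], [-1.29, 4.43], [0.15, 1.84], [-2.92, 2.92]. Speed limits (rad/s): [2.57, 2.57, 3.14, 3.14, 3.14, 3.14, 3.14].

## Interface

Orientations are given as a 3x3 rotation matrix whose columns are the frame's x, y, z axes.
In Python, from station import env, effector, solver, viewer, workorder, search_frame, tip_of gives the robot as it stands. Calls block until the motion is done:
- env.reach(position, orientation): joint-space move of the TCP to a pose.
- env.movel(position, frame=None, rate=0.15): straight line of the TCP; frame=None keeps the orientation; rate is the mean speed in m/s.
- env.goto_joints(angles): joint-space move.
- effector.release() and effector.grasp(squeeze=None): open the fingers fully, or close them until they stop; squeeze is the grip in N (None keeps the last).
- env.pause(seconds).
- solver.inverse_kinematics(position, orientation): joint angles nearest the present ones, or None.
- env.sense(): the state.
- viewer.read_camera(name): name is "side" or "top" or "wrist"; returns (picture, depth): 480x640x3 uint8, red, green, blue; 480x640 float32, m along the optical axis (not along the pixel's ray), 0 where there is no reading.
- viewer.camera_info(name): a dict with "intrinsics" (3x3 intrinsics, pixels), "dist_coeffs" ([k1, k2, p1, p2, k3] as OpenCV has them; the pictures are not rectified), "eye" and "rotation" of the camera in the world; the wrist camera has in their place "T_tool_cam" (4x4, takes a point from camera to tool coordinates, whose origin is the TCP and whose axes are the tool frame's). Camera axes: x right, y up, looking along -z (the intrinsics and any distortion apply to the point x, -y, -z); pixel columns grow to the right and rows downward; lengths in m; the calibration is good to about 2 mm. A picture is of the moment at which its call begins: read the wrist's pose just before it. camera_info takes no time and is no camera call.
A pose or a line that the arm cannot do raises env.PlanningError and nothing moves.
- workorder.finish_job(): hands the job in, once; it reports no verdict.
Trained networks look in the newest picture that a camera, given by its name, has taken for a name from the list of things; names that differ only in an ending like _2 or _b are one class to them, and where a whole thing is asked for, a point or a joint stands for the part that bears it (a point fixed in the world has none). Each returns a list of dicts, best first, with "score" (0 to 1); they miss things now and then, are a little off and sometimes report something else, mostly with a low value. They report only what shows in the picture. A call takes as long as a camera call. They do not tell look-alikes from the thing itself.
- search_frame(camera, name): "at" ([x, y, z] in m, in world coordinates, good to about 4 mm: the middle of the surface that is visible of it).
- tip_of(camera, name): "at" ([x, y, z] in m, in world coordinates, good to about 4 mm: a listed point, or the origin of a listed thing).
The state is a dict: "t": time; "joint_positions": joint angles; "joint_velocities": joint speeds; "tau": joint torques, N m; "ee_pos": TCP position; "tcp_rot": TCP orientation; "wrist_force": force on the tool from outside, world axes, zero at the start; "moment": the same for the moment, N m; "gripper_width": finger opening in m.
Only numpy, scipy, OpenCV 4.12 (cv2) and the standard library are available. Lean on these libraries where they do the work, as an engineer would, in place of code of your own. Each camera call takes 0.05 s, during which the arm holds its last target. There are 200 camera calls.

## Working session

There is one attempt and no reset: what is moved stays moved. The work goes in short steps, each a Python script; the robot and the scene stay as the last script left them, time stands still between calls to the robot, and variables do not carry over. Pictures are saved under pics/ and viewed, about 8 in all and at most 12, crops included, and the job is handed in when it is done.

```bash
ls; mkdir -p pics
python3 - <<'E'
from station import env,viewer,search_frame,tip_of
import cv2,numpy as np
for c in("side","top"):
    p,d=viewer.read_camera(c); cv2.imwrite(f"pics/{c}0.png",p[:,:,::-1]); np.save(f"pics/{c}0.npy",d)
    i=viewer.camera_info(c); print(c,np.round(i["eye"],3),np.round(i["rotation"],3).tolist(),np.round(i["intrinsics"],1).tolist(),i["dist_coeffs"])
    for n in["paddle_square_eye","paddle_round_eye","paddle_taper_eye","paddle_square_grip","paddle_round_grip","paddle_taper_grip","hook_full","hook_spare","hook_side","rack","block","slot","strap_rib","slot_rib","tile_board","water_bowl","slip_jar","mallet","crock"]:
        print(n,[(np.round(r["at"],3).tolist(),round(r["score"],2)) for r in tip_of(c,n)[:4]])
print(env.sense()["t"])
E
```

```text
pics
side [0.33  0.59  0.885] [[-0.954, 0.217, -0.205], [-0.298, -0.736, 0.608], [-0.019, 0.642, 0.767]] [[465.8, 0.0, 312.4], [0.0, 465.8, 241.4], [0.0, 0.0, 1.0]] [0.03144876 0.         0.         0.         0.        ]
paddle_square_eye [([0.454, -0.3, -0.0], 0.74), ([0.44, 0.272, -0.001], 0.63), ([0.68, -0.101, 0.23], 0.56)]
paddle_round_eye [([0.611, -0.109, 0.227], 0.97), ([0.716, -0.1, 0.238], 0.72)]
paddle_taper_eye [([0.645, -0.105, 0.225], 0.97), ([0.706, -0.322, 0.089], 0.74), ([0.467, -0.108, 0.082], 0.69)]
paddle_square_grip [([0.68, -0.105, 0.279], 0.88), ([0.615, -0.115, 0.273], 0.74)]
paddle_round_grip [([0.612, -0.117, 0.272], 0.69)]
paddle_taper_grip [([0.705, -0.321, 0.13], 0.66), ([0.642, -0.108, 0.274], 0.6), ([0.468, -0.112, 0.134], 0.6)]
hook_full [([0.643, -0.105, 0.228], 0.71), ([0.716, -0.102, 0.24], 0.48)]
hook_spare [([0.447, 0.045, -0.001], 0.69), ([0.706, 0.017, 0.244], 0.52)]
hook_side [([0.697, 0.136, 0.237], 0.95)]
rack [([0.641, -0.108, 0.229], 0.44), ([0.447, 0.046, -0.001], 0.34)]
block [([0.454, -0.299, 0.0], 0.58), ([0.302, -0.277, 0.002], 0.55)]
[... 1433 characters left out ...]
 0.241], 0.75)]
rack [([0.609, -0.113, 0.273], 0.73)]
block [([0.455, -0.3, 0.001], 0.94), ([0.304, -0.276, -0.004], 0.93)]
slot [([0.327, -0.273, 0.011], 0.84), ([0.476, -0.297, 0.012], 0.69), ([0.621, -0.031, 0.0], 0.37), ([0.604, -0.114, 0.23], 0.21)]
strap_rib [([0.633, 0.13, 0.142], 0.51)]
slot_rib [([0.427, -0.294, 0.014], 0.55), ([0.646, -0.104, 0.233], 0.52)]
tile_board [([0.438, 0.271, 0.0], 0.67)]
water_bowl [([0.62, -0.031, 0.006], 0.62)]
slip_jar [([0.447, 0.048, -0.002], 0.9), ([0.674, -0.102, 0.231], 0.68)]
mallet [([0.595, 0.369, 0.0], 0.97), ([0.676, -0.102, 0.233], 0.7), ([0.608, -0.116, 0.274], 0.49), ([0.604, -0.113, 0.146], 0.44)]
crock [([0.591, -0.378, -0.0], 0.81)]
2.0
```

View pics/side0.png

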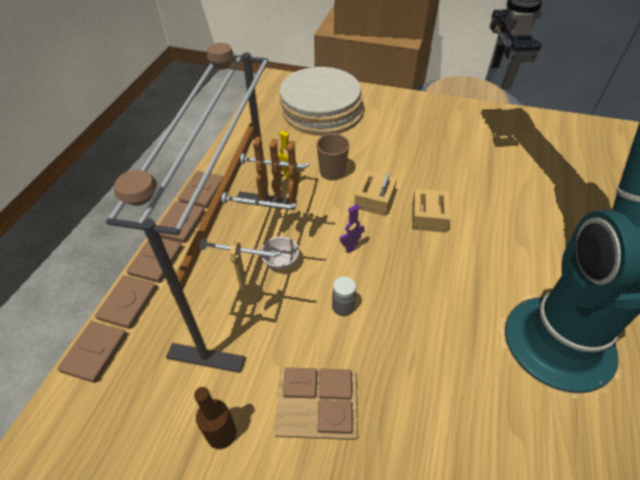

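View pics/top0.png

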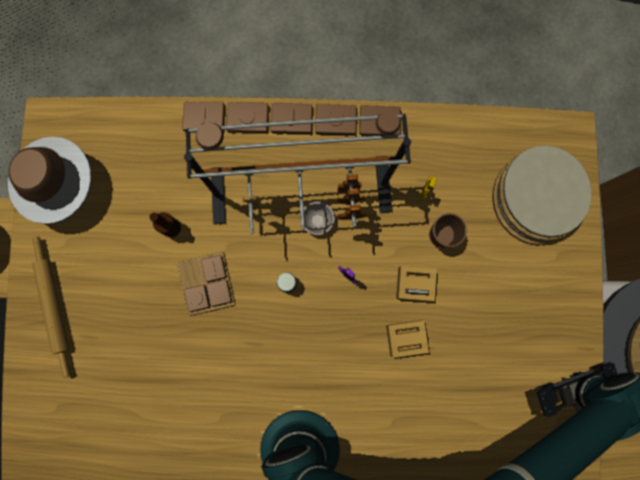

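The side view shows the three paddles on the hook at about (265-295,165), and the spare hook runs from (225,198) to (295,207). The purple look-alike is at (352,232), the yellow one at (285,150). The target block is at (376,192) with its rib on the near side; the other block is at (431,210). Next I'll fit the rods and the block from depth and check reach.

```bash
cat > h.py <<'E'
import numpy as np,cv2
from station import env,effector,solver,viewer,workorder,search_frame,tip_of
def cloud(c,d,eye=None,R=None):
    i=viewer.camera_info(c); v,u=np.nonzero(d>0)
    n=cv2.undistortPoints(np.c_[u,v].astype(float)[:,None],np.array(i["intrinsics"]),np.array(i["dist_coeffs"]))[:,0]
    z=d[v,u]; p=np.c_[n[:,0]*z,-n[:,1]*z,-z]
    if c=="wrist":
        s=env.sense(); T=np.array(i["T_tool_cam"]); p=p@T[:3,:3].T+T[:3,3]
        return p@np.array(s["tcp_rot"]).T+s["ee_pos"],u,v
    return p@np.array(i["rotation"]).T+i["eye"],u,v
def tool(yaw,pitch):   # approach pitched down from level, jaws level
    a=np.array([np.cos(yaw)*np.cos(pitch),np.sin(yaw)*np.cos(pitch),-np.sin(pitch)])
    z=np.array([-np.sin(yaw),np.cos(yaw),0]); return a,z
def rot(yaw,pitch,flip=1):
    a,z=tool(yaw,pitch); z=z*flip; return np.c_[np.cross(a,z),a,z]
E
python3 - <<'E'
from h import *
for c in("side","top"):
    P,u,v=cloud(c,np.load(f"pics/{c}0.npy"))
    for y0,nm in((-.108,"full"),(.01,"spare"),(.13,"side")):
        m=(abs(P[:,2]-.243)<.006)&(abs(P[:,1]-y0)<.02)&(P[:,0]>.56)&(P[:,0]<.69)
        q=P[m]; 
        if len(q)>10:
            k=np.polyfit(q[:,0],q[:,1],1); print(c,nm,len(q),"slope",k[0].round(3),"y at .64",np.polyval(k,.64).round(4),"x range",q[:,0].min().round(3),q[:,0].max().round(3),"z",np.median(q[:,2]).round(4))
    m=(abs(P[:,2]-.26)<.02)&(abs(P[:,1]-.01)<.03)&(P[:,0]<.6); q=P[m]
    if len(q): print("tip",q.min(0).round(3),q.max(0).round(3),len(q))
    m=(abs(P[:,2]-.05)<.006)&(np.hypot(P[:,0]-.455,P[:,1]+.3)<.075)
    q=P[m]; r=cv2.minAreaRect((q[:,:2]*1000).astype(np.float32)); print("block",len(q),np.round(r[0],1),np.round(r[1],1),r[2],"z",np.median(q[:,2]))
    m=(P[:,2]>.065)&(P[:,2]<.1)&(np.hypot(P[:,0]-.435,P[:,1]+.3)<.05); q=P[m]
    if len(q)>5: k=np.polyfit(q[:,1],q[:,0],1); print("rib",len(q),q.mean(0).round(4),k[0])
q0=env.sense()["joint_positions"]
for nm,p in(("spare-60",(.645,.012,.27)),("spare tip",(.54,.0,.29)),("square",(.68,-.105,.28)),("round out",(.55,-.115,.285)),("block",(.476,-.3,.138)),("block hi",(.476,-.3,.26))):
    for pt in(20,30,35,45,60):
        o=[]
        for f in(1,-1):
            R=rot(.085,np.radians(pt),f); j=solver.inverse_kinematics(np.array(p)+.019*R[:,1],R); o.append(None if j is None else np.round(j,2).tolist())
        print(nm,pt,o)
E
```

```text
side full 240 slope 0.119 y at .64 -0.1021 x range 0.569 0.69 z 0.2418
side spare 255 slope 0.092 y at .64 0.015 x range 0.56 0.69 z 0.2416
side side 391 slope 0.098 y at .64 0.1358 x range 0.56 0.69 z 0.2422
tip [-0.027 -0.02   0.24 ] [0.6  0.04 0.28] 516
block 733 [ 451.6 -298.3] [102.2  86.1] 86.03868103027344 z 0.048459840102074714
rib 63 [ 0.429  -0.287   0.0777] 0.062108118191141544
top full 127 slope 0.103 y at .64 -0.1055 x range 0.571 0.682 z 0.2417
top spare 174 slope 0.097 y at .64 0.0135 x range 0.562 0.69 z 0.2423
top side 211 slope 0.096 y at .64 0.134 x range 0.561 0.689 z 0.2421
tip [ 0.063 -0.02   0.24 ] [0.6   0.033 0.278] 69
block 825 [ 451.9 -298.6] [96.3 86. ] 86.2583236694336 z 0.048619582033074815
rib 60 [ 0.4291 -0.2936  0.0787] 0.08385905989417893
spare-60 20 [[1.02, 0.79, -1.32, 2.35, 2.73, 0.88, -0.59], [1.02, 0.79, -1.32, 2.35, 2.73, 0.88, 2.55]]
spare-60 30 [[1.03, 0.6, -1.3, 2.28, 2.45, 0.61, -0.5], [0.89, 0.44, -1.08, 2.28, 2.63, 0.51, 2.33]]
spare-60 35 [[1.02, 0.55, -1.29, 2.23, 2.23, 0.51, -0.35], [0.88, 0.39, -1.07, 2.23, 2.42, 0.38, 2.5]]
spare-60 
[... 1632 characters left out ...]
1.32, 2.24, 1.56, 0.26, 1.11], [1.83, 0.96, -1.32, 2.24, 1.56, 0.26, -2.03]]
block 60 [[1.46, 0.54, -0.92, 2.14, 0.25, 0.27, 2.13], [1.07, 0.39, -0.44, 2.16, -0.7, 0.31, -0.15]]
block hi 20 [[-0.05, 0.85, 1.35, 2.42, 4.24, 1.83, -2.28], [-0.05, 0.85, 1.35, 2.42, 4.24, 1.83, 0.86]]
block hi 30 [[-0.19, 0.87, 1.53, 2.38, 4.38, 1.72, -2.42], [-0.19, 0.87, 1.53, 2.38, 4.38, 1.72, 0.72]]
block hi 35 [[1.94, 0.56, -1.27, 2.24, -1.15, 0.24, -2.66], [1.94, 0.56, -1.27, 2.24, -1.15, 0.24, 0.48]]
block hi 45 [[0.82, 0.16, -0.01, 2.22, -1.27, 0.62, -2.78], [1.23, 0.19, -0.46, 2.19, -1.18, 0.54, 0.3]]
block hi 60 [[1.34, 0.22, -0.71, 2.05, -0.4, 0.56, 2.62], [0.99, 0.17, -0.32, 2.07, -0.56, 0.6, -0.38]]
```

```bash
cat >> h.py <<'E'
YAW=.097; TH=np.radians(60); R0=rot(YAW,TH,-1); A=R0[:,1]
ex=np.array([np.cos(YAW),np.sin(YAW),0]); Z=np.array([0,0,1.])
FULL=np.array([.717,-.0978,.240]); SPARE=np.array([.705,.0208,.240])   # hook roots
def on(root,out,dz): return root-out*ex+dz*Z       # eye position on a hook
def tcp(eye,R=R0,h=.035): return eye+h*Z+.019*R[:,1]   # grasp point h above the eye
def go(p,R=None,rate=.15):
    env.movel(p,R,rate)
def st(tag):
    s=env.sense(); print(tag,"t",round(s["t"],2),"w",round(s["gripper_width"],4),"F",np.round(s["wrist_force"],1),"p",np.round(s["ee_pos"],4))
def snap(c,n):
    p,d=viewer.read_camera(c); cv2.imwrite(f"pics/{n}.png",p[:,:,::-1]); np.save(f"pics/{n}.npy",d); return p,d
E
python3 - <<'E'
from h import *
g=tcp(np.array([.6065,-.1095,.230]))
env.reach(g-.13*A,R0); st("pre")
go(g); st("at")
effector.grasp(25); st("grasp")
go(g+.013*Z,rate=.05); st("lift")
snap("side","side1"); snap("wrist","wrist1")
E
```

```text
pre t 4.21 w 0.0918 F [ 0.1 -0.3 -0.3] p [ 0.5512 -0.116   0.361 ]
at t 5.22 w 0.092 F [ 0.5 -0.9 -0.9] p [ 0.6162 -0.1087  0.2493]
grasp t 6.27 w 0.0245 F [ 0.9 -2.   2.1] p [ 0.6163 -0.1093  0.249 ]
lift t 6.67 w 0.0245 F [-0.2  0.2 -0.5] p [ 0.6159 -0.1082  0.2617]
```

```bash
python3 -c "
import cv2,numpy as np
a=cv2.imread('pics/side1.png')[110:260,190:390];b=cv2.imread('pics/wrist1.png')
a=cv2.resize(a,None,fx=2,fy=2,interpolation=cv2.INTER_CUBIC);b=cv2.resize(b,(400,300))
cv2.imwrite('pics/m1.png',np.hstack([a,b]))"
```

```text
(no output)
```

View pics/m1.png

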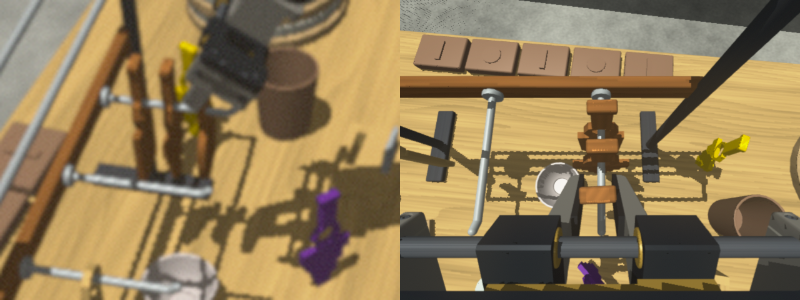

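Width 24.5 mm means the fingertips bear on the ring's shoulders, not on the 20 mm stem. I'll set it back and regrip at the head, which should read 26 mm.

```bash
python3 - <<'E'
from h import *
e=np.array([.6065,-.1095,.230]); g=tcp(e)
go(g,rate=.05); effector.release(); env.pause(.3)
g=tcp(e,h=.056); go(g,rate=.1); effector.grasp(35); st("grasp")
go(g+.013*Z,rate=.06); env.pause(.2); st("lift")
P,u,v=cloud("side",snap("side","side2")[1])
m=(abs(P[:,0]-.606)<.02)&(abs(P[:,1]+.107)<.045)&(P[:,2]>.1)&(P[:,2]<.26); q=P[m]
for z in np.arange(.15,.26,.02):
    r=q[abs(q[:,2]-z)<.01]; print(round(z,2),len(r),r.mean(0).round(3) if len(r) else 0)
snap("wrist","wrist2")
E
python3 -c "
import cv2,numpy as np
a=cv2.imread('pics/side2.png')[110:260,190:390];b=cv2.imread('pics/wrist2.png')
a=cv2.resize(a,None,fx=2,fy=2,interpolation=cv2.INTER_CUBIC);b=cv2.resize(b,(400,300))
cv2.imwrite('pics/m2.png',np.hstack([a,b]))"
```

```text
grasp t 9.94 w 0.0253 F [-0.7 -0.1  0.1] p [ 0.616  -0.1086  0.2696]
lift t 10.51 w 0.0252 F [ 1.2 -0.6 -0.4] p [ 0.6157 -0.1086  0.2822]
0.15 6 [ 0.603 -0.108  0.158]
0.17 45 [ 0.604 -0.105  0.171]
0.19 72 [ 0.603 -0.097  0.19 ]
0.21 89 [ 0.603 -0.095  0.21 ]
0.23 68 [ 0.604 -0.105  0.232]
0.25 89 [ 0.605 -0.103  0.247]
```

View pics/m2.png

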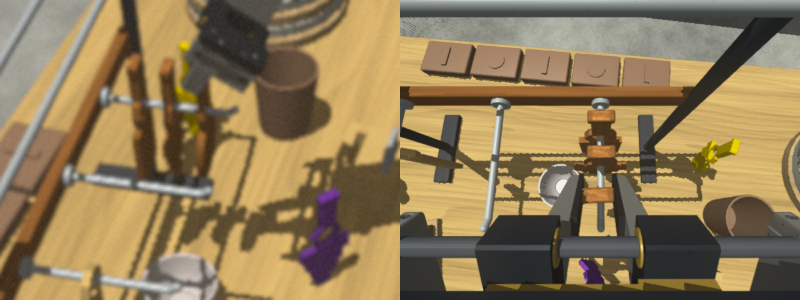

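The round paddle is held upright, the gripper reads 25.2 mm, and its foot is lifted to about 0.155 m. In the side crop it is at about (205,110), clear of the other two. Next I'll carry it to the spare hook.

```bash
cat >> h.py <<'E'
def carry(eye0,out,R=R0,h=.056):   # lifted paddle from full hook to spare hook
    T=lambda e:tcp(e,R,h)
    for p,r in((on(FULL,.172,.003),.12),(on(SPARE,.172,.003),.15),(on(SPARE,.150,.003),.08)): go(T(p),R,r)
    st("at tip"); snap("side","tip%d"%(out*1000))
    go(T(on(SPARE,out,.003)),R,.1); st("in")
    go(T(on(SPARE,out,-.0095)),R,.05); st("down")
E
python3 - <<'E'
from h import *
carry(None,.05)
effector.release(); env.pause(.2); s=env.sense()
go(np.array(s["ee_pos"])-.13*A,rate=.2); st("away")
P,u,v=cloud("side",snap("side","side3")[1])
m=(abs(P[:,0]-.655)<.025)&(abs(P[:,1]-.016)<.045)&(P[:,2]>.1)&(P[:,2]<.31); q=P[m]
for z in np.arange(.14,.31,.02):
    r=q[abs(q[:,2]-z)<.01]; print(round(z,2),len(r),r.mean(0).round(3) if len(r) else 0)
print(q[:,2].min(),q[:,2].max(),[(r["at"],r["score"]) for r in tip_of("side","paddle_round_eye")])
E
python3 -c "
import cv2,numpy as np
f=lambda n:cv2.resize(cv2.imread(n)[110:260,190:390],None,fx=2,fy=2,interpolation=cv2.INTER_CUBIC)
cv2.imwrite('pics/m3.png',np.hstack([f('pics/tip50.png'),f('pics/side3.png')]))"
```

```text
at tip t 12.63 w 0.0252 F [-0.1 -0.2 -0.7] p [0.5649 0.0067 0.2821]
in t 13.83 w 0.0249 F [-0.7  0.1 -1.7] p [0.6641 0.0168 0.2825]
down t 14.23 w 0.0256 F [ 0.4  0.2 -0.9] p [0.6644 0.0166 0.2696]
away t 16.3 w 0.0918 F [ 0.4 -0.1 -0.6] p [0.5997 0.0103 0.3818]
0.14 11 [0.652 0.01  0.146]
0.16 82 [0.652 0.012 0.161]
0.18 104 [0.652 0.018 0.18 ]
0.2 115 [0.652 0.02  0.2  ]
0.22 52 [0.653 0.018 0.219]
0.24 134 [0.653 0.02  0.24 ]
0.26 62 [0.651 0.024 0.26 ]
0.28 69 [0.65  0.026 0.281]
0.3 61 [0.653 0.022 0.292]
0.14135279629827702 0.29450997058939876 [([0.6592, 0.015, 0.2278], 0.94)]
```

View pics/m3.png

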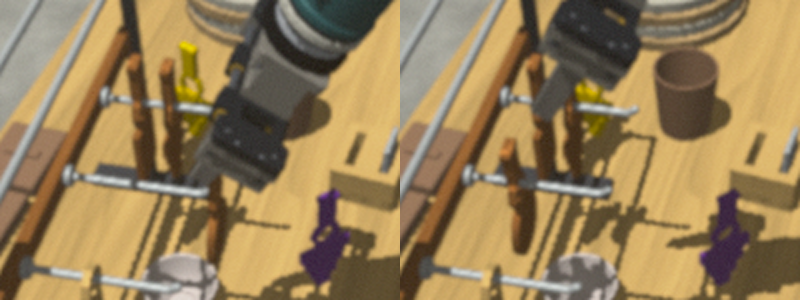

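The round paddle hangs on the spare hook, at about (515,200) in the right half of the picture. The taper is next.

```bash
python3 - <<'E'
from h import *
e=np.array([.6425,-.1060,.230]); g=tcp(e,h=.056)
go(g-.13*A,R0,.2); go(g,R0,.15); effector.grasp(35); st("grasp")
go(g+.013*Z,R0,.06); st("lift")
P,u,v=cloud("side",snap("side","side4")[1])
m=(abs(P[:,0]-.642)<.018)&(abs(P[:,1]+.107)<.045)&(P[:,2]>.1)&(P[:,2]<.31); print("foot z",P[m][:,2].min())
assert P[m][:,2].min()>.148
carry(None,.098)
effector.release(); env.pause(.2); s=env.sense()
go(np.array(s["ee_pos"])-.13*A,R0,.2); st("away")
P,u,v=cloud("side",snap("side","side5")[1])
for x0,y0 in((.607,.012),(.655,.016),(.675,-.103)):
    m=(abs(P[:,0]-x0)<.018)&(abs(P[:,1]-y0)<.045)&(P[:,2]>.1)&(P[:,2]<.31); q=P[m]
    print(x0,q[:,2].min().round(3),q[:,2].max().round(3),[(q[abs(q[:,2]-z)<.01].mean(0)).round(3).tolist() for z in(.17,.21,.29)])
print([[(n,r["at"],round(r["score"],2)) for r in tip_of("side",n)] for n in("paddle_round_eye","paddle_taper_eye","paddle_square_eye")])
# reach check for the square
q=tcp(np.array([.675,-.1033,.23]),h=.056)
for pt in(50,55,60):
    for n,y,p in(("sq",YAW,(.675,-.1033,.286)),("sqout",YAW,(.545,-.115,.30)),("hi",-.065,(.4745,-.3,.27)),("lo",-.065,(.4745,-.3,.156)),("lo+",-.065,(.4745,-.3,.20))):
        R=rot(y,np.radians(pt),-1); j=solver.inverse_kinematics(np.array(p)+.019*R[:,1],R); print(pt,n,None if j is None else np.round(j,2).tolist())
E
python3 -c "
import cv2,numpy as np
f=lambda n:cv2.resize(cv2.imread(n)[110:260,190:390],None,fx=2,fy=2,interpolation=cv2.INTER_CUBIC)
cv2.imwrite('pics/m4.png',np.hstack([f('pics/tip98.png'),f('pics/side5.png')]))"
```

```text
grasp t 19.21 w 0.0248 F [ 0.2 -0.8 -0.1] p [ 0.6519 -0.105   0.2695]
lift t 19.57 w 0.025 F [ 0.1 -0.3 -1.5] p [ 0.6522 -0.1052  0.2833]
foot z 0.15455474851869277
at tip t 21.95 w 0.0252 F [-0.7  1.  -1.6] p [0.5649 0.0067 0.282 ]
in t 22.67 w 0.025 F [-0.6  0.2 -0. ] p [0.6162 0.0123 0.2822]
down t 23.07 w 0.0252 F [-0.2 -0.1 -1.3] p [0.6164 0.0121 0.2696]
away t 25.13 w 0.0919 F [-0.1  0.7  0.1] p [0.552  0.0059 0.3817]
0.607 0.141 0.295 [[0.605, 0.011, 0.17], [0.606, 0.018, 0.21], [0.606, 0.016, 0.29]]
0.655 0.142 0.294 [[0.652, 0.016, 0.171], [0.653, 0.017, 0.209], [0.652, 0.023, 0.29]]
0.675 0.142 0.294 [[0.673, -0.095, 0.171], [0.675, -0.097, 0.21], [0.675, -0.101, 0.289]]
[[('paddle_round_eye', [0.6595, 0.0147, 0.2313], 0.84)], [('paddle_taper_eye', [0.606, 0.0134, 0.2275], 0.79), ('paddle_taper_eye', [0.4697, -0.1108, 0.0842], 0.72), ('paddle_taper_eye', [0.7082, -0.3207, 0.0869], 0.69), ('paddle_taper_eye', [0.6579, 0.0177, 0.2298], 0.17)], [('paddle_square_eye', [0.6785, -0.1024, 0.2314], 0.72), ('paddle_square_eye', [0.7161, -0.1004, 0.2404], 0.44)]]
50 sq [0.76, 0.31, -0.67, 1.97, 0.05, 0.25, -1.34]
50 sqout [0.7, 0.02, -0.42, 2.21, -0.76, 0.34, -0.54]
50 hi [0.67, 0.08, 0.06, 2.22, -1.05, 0.48, -0.04]
50 lo [1.77, 0.79, -1.32, 2.25, 1.57, 0.32, -2.31]
50 lo+ [1.8, 0.62, -1.32, 2.22, 1.03, 0.22, -1.86]
55 sq [0.75, 0.33, -0.69, 1.91, 0.17, 0.38, -1.46]
55 sqout [0.81, 0.04, -0.55, 2.15, -0.46, 0.42, -0.84]
55 hi [0.84, 0.1, -0.16, 2.16, -0.75, 0.49, -0.35]
55 lo [0.97, 0.32, -0.32, 2.24, -1.24, 0.26, 0.22]
55 lo+ [0.6, 0.2, 0.1, 2.24, -1.12, 0.41, 0.05]
60 sq [0.76, 0.36, -0.74, 1.84, 0.26, 0.52, -1.55]
60 sqout [0.83, 0.07, -0.6, 2.09, -0.26, 0.51, -1.04]
60 hi [0.93, 0.12, -0.28, 2.1, -0.5, 0.54, -0.6]
60 lo [0.82, 0.3, -0.18, 2.2, -0.87, 0.3, -0.18]
60 lo+ [0.87, 0.22, -0.24, 2.17, -0.65, 0.38, -0.42]
```

View pics/m4.png

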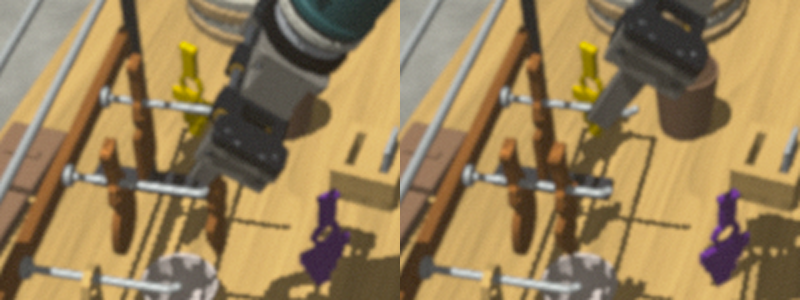

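Both front paddles are on the spare hook, at about (515,200) and (565,200) in the right half, and the square one is untouched. Now the square paddle, with a 55° approach.

```bash
cat >> h.py <<'E'
TH5=np.radians(55); R5=rot(YAW,TH5,-1); BY=-.065; RB=rot(BY,TH5,-1); H=.054
SLOT=np.array([.4745,-.300,.012])
E
python3 - <<'E'
from h import *
e=np.array([.6750,-.1033,.230]); g=tcp(e,R5,H); A5=R5[:,1]
go(np.array(env.sense()["ee_pos"])-.03*A,R0,.2)
go(g-.15*A5,R5,.2); go(g,R5,.15); st("at"); effector.grasp(35); st("grasp")
go(g+.013*Z,R5,.06); st("lift")
P,u,v=cloud("side",snap("side","side6")[1])
m=(abs(P[:,0]-.675)<.018)&(abs(P[:,1]+.105)<.045)&(P[:,2]>.1)&(P[:,2]<.31); print("foot z",P[m][:,2].min())
assert P[m][:,2].min()>.148
o=on(FULL,.172,.003); go(tcp(o,R5,H),R5,.12); st("out")
go(tcp(o+.02*Z,R5,H),R5,.12)
go(tcp(SLOT+(.088+.110)*Z,RB,H),RB,.15); env.pause(.3); st("hi")
print(np.round(env.sense()["joint_positions"],2))
for c in("side","top","wrist"):
    P,u,v=cloud(c,snap(c,"hi_"+c)[1])
    q=P[(abs(P[:,0]-.4745)<.03)&(abs(P[:,1]+.3)<.045)&(P[:,2]>.11)&(P[:,2]<.3)]
    for z in np.arange(.12,.28,.02):
        r=q[abs(q[:,2]-z)<.01]
        if len(r)>4: print(c,round(z,2),len(r),r.mean(0).round(4),r.min(0).round(3),r.max(0).round(3))
E
python3 -c "
import cv2,numpy as np
f=lambda n,a,b,c,d:cv2.resize(cv2.imread(n)[a:b,c:d],(400,300),interpolation=cv2.INTER_CUBIC)
cv2.imwrite('pics/m5.png',np.vstack([np.hstack([f('pics/hi_side.png',110,260,290,490),f('pics/hi_wrist.png',0,480,0,640)]),np.hstack([f('pics/hi_top.png',230,380,320,520),f('pics/side6.png',110,260,190,390)])]))"
```

```text
at t 27.58 w 0.0919 F [ 0.3 -0.2  0.3] p [ 0.686  -0.1023  0.2695]
grasp t 28.61 w 0.0253 F [ 0.4 -0.6 -0.8] p [ 0.6859 -0.1022  0.2684]
lift t 28.98 w 0.0252 F [ 0.3  0.1 -1.3] p [ 0.686  -0.1023  0.2822]
foot z 0.15409400998297906
out t 30.26 w 0.0248 F [-0.2  0.2 -0.6] p [ 0.5569 -0.1134  0.2816]
hi t 32.41 w 0.0251 F [-0.1  0.5 -0.9] p [ 0.4855 -0.3004  0.2485]
[ 1.25  0.15 -0.6   2.14 -0.63  0.44 -0.44]
side 0.12 19 [ 0.4744 -0.2898  0.1257] [ 0.471 -0.322  0.12 ] [ 0.481 -0.274  0.13 ]
side 0.14 50 [ 0.4738 -0.2949  0.1398] [ 0.47  -0.328  0.13 ] [ 0.481 -0.274  0.15 ]
side 0.16 54 [ 0.4741 -0.2931  0.1604] [ 0.47  -0.334  0.15 ] [ 0.481 -0.273  0.17 ]
side 0.18 65 [ 0.4751 -0.2887  0.1807] [ 0.471 -0.326  0.17 ] [ 0.482 -0.271  0.19 ]
side 0.2 56 [ 0.4749 -0.2997  0.1987] [ 0.471 -0.33   0.19 ] [ 0.481 -0.274  0.21 ]
side 0.22 41 [ 0.4766 -0.289   0.2203] [ 0.471 -0.313  0.211] [ 0.482 -0.279  0.23 ]
side 0.24 24 [ 0.4759 -0.2895  0.2379] [ 0.471 -0.316  0.231] [ 0.492 -0.271  0.25 ]
side 0.26 90 [ 0.48   -0.2782  0.2601] [ 0.462 -0.324  0.25 ] [ 0.494 -0.268  0.27 ]
side 0.28
[... 737 characters left out ...]
84  0.126]
wrist 0.14 63 [ 0.4721 -0.3026  0.1402] [ 0.471 -0.32   0.134] [ 0.473 -0.279  0.15 ]
wrist 0.16 81 [ 0.4725 -0.2971  0.1589] [ 0.471 -0.318  0.15 ] [ 0.473 -0.28   0.167]
wrist 0.18 95 [ 0.4724 -0.2995  0.1802] [ 0.471 -0.318  0.172] [ 0.473 -0.282  0.188]
wrist 0.2 92 [ 0.4727 -0.3006  0.1977] [ 0.472 -0.316  0.191] [ 0.474 -0.283  0.208]
wrist 0.22 58 [ 0.4735 -0.2939  0.2216] [ 0.471 -0.314  0.213] [ 0.476 -0.285  0.23 ]
wrist 0.24 81 [ 0.4708 -0.3013  0.2404] [ 0.47  -0.311  0.23 ] [ 0.472 -0.292  0.25 ]
wrist 0.26 933 [ 0.4829 -0.2999  0.2624] [ 0.46  -0.326  0.25 ] [ 0.494 -0.274  0.27 ]
wrist 0.28 3131 [ 0.4741 -0.2994  0.2781] [ 0.445 -0.327  0.27 ] [ 0.484 -0.271  0.29 ]
```

View pics/m5.png

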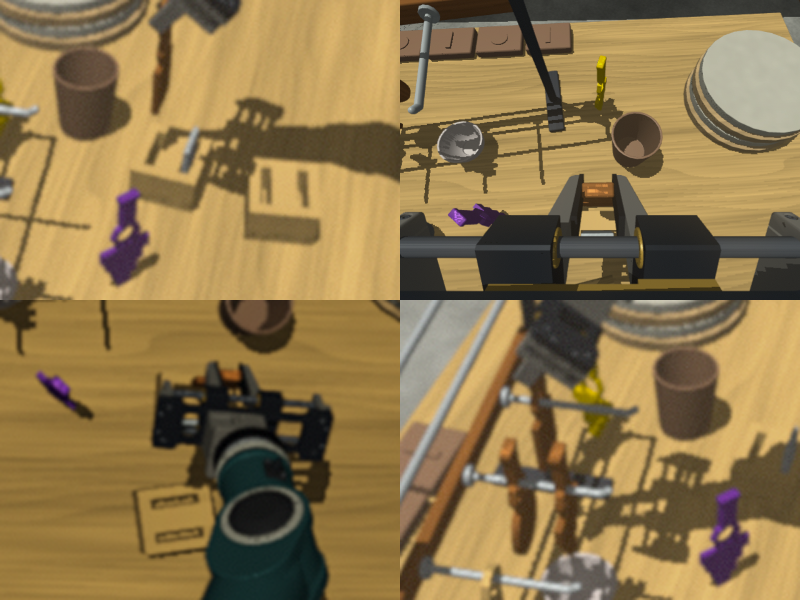

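The paddle hangs upright over the block. In the side crop it is at about (160,60) above the free slot at (160,145). I'll measure the slot opening in the same cameras before inserting.

Run:
```python
from h import *
c0=np.array([.4517,-.2985])
for n,c in(("side0","side"),("hi_side","side"),("top0","top"),("hi_wrist","wrist")):
    P,u,v=cloud(c,np.load(f"pics/{n}.npy"))
    best=None
    d=P[:,:2]-c0
    for yaw in(BY,):
        cs,sn=np.cos(yaw),np.sin(yaw); bx=d[:,0]*cs+d[:,1]*sn; by=-d[:,0]*sn+d[:,1]*cs
        m=(P[:,2]>.02)&(P[:,2]<.056)&(abs(by)<.025)&(abs(bx)<.06)
        h=[(int(round(b*1000)),int((m&(abs(bx-b)<.001)&(P[:,2]>.044)).sum()),int((m&(abs(bx-b)<.001)&(P[:,2]<.044)).sum())) for b in np.arange(-.046,.048,.002)]
        print(n,"(bx,top,below)",[t for t in h if t[0]>4 or t[0]<-38])
        # top surface extents: median per-row edges
        s=m&(P[:,2]>.045); print("x ext",np.percentile(bx[s],[1,99]).round(4) if s.sum() else None)
        s=(P[:,2]>.045)&(P[:,2]<.056)&(abs(bx)<.05)&(abs(by)<.06); print("y ext",np.percentile(by[s],[1,99]).round(4) if s.sum() else None)
        # slot ends in y along slot center
        s=(abs(bx-.0225)<.004)&(P[:,2]>.045)&(P[:,2]<.056)&(abs(by)<.06); print("slot-row y of top pts",np.sort(by[s]).round(3).tolist()[:40])
```

```text
side0 (bx,top,below) [(-46, 0, 0), (-44, 0, 0), (-42, 9, 21), (-40, 10, 0), (6, 12, 0), (8, 8, 0), (10, 13, 0), (12, 10, 0), (14, 10, 0), (16, 6, 0), (18, 0, 0), (20, 0, 0), (22, 0, 0), (24, 0, 0), (26, 0, 0), (28, 5, 10), (30, 12, 12), (32, 7, 0), (34, 11, 0), (36, 9, 0), (38, 12, 0), (40, 9, 0), (42, 9, 0), (44, 0, 0), (46, 0, 0)]
x ext [-0.042   0.0421]
y ext [-0.0479  0.0495]
slot-row y of top pts [-0.048, -0.046, -0.045, -0.044, -0.043, -0.041, -0.039, -0.038, -0.038, -0.037, -0.037, -0.032, -0.032, -0.03, -0.029, -0.029, 0.029, 0.032, 0.035, 0.035, 0.036, 0.039, 0.041, 0.041, 0.042, 0.043, 0.043, 0.047, 0.047, 0.047, 0.048, 0.048, 0.049, 0.051]
hi_side (bx,top,below) [(-46, 0, 0), (-44, 0, 0), (-42, 9, 20), (-40, 9, 0), (6, 11, 0), (8, 8, 0), (10, 10, 0), (12, 10, 0), (14, 13, 0), (16, 3, 0), (18, 0, 1), (20, 0, 0), (22, 0, 0), (24, 0, 0), (26, 0, 0), (28, 1, 12), (30, 14, 14), (32, 8, 0), (34, 11, 0), (36, 11, 0), (38, 11, 0), (40, 8, 0), (42, 8, 0), (44, 0, 0), (46, 0, 0)]
x ext [-0.042   0.0416]
y ext [-0.0471  0.0498]
slot-row y of top pts [-0.047, -0.045, -0.044, -0.044, -
[... 547 characters left out ...]
-0.0421  0.0422]
y ext [-0.0465  0.0475]
slot-row y of top pts [-0.046, -0.046, -0.046, -0.043, -0.043, -0.043, -0.041, -0.041, -0.04, -0.037, -0.037, -0.035, -0.035, -0.033, -0.032, -0.032, -0.03, 0.032, 0.032, 0.033, 0.035, 0.035, 0.036, 0.037, 0.037, 0.038, 0.04, 0.043, 0.043, 0.046, 0.048]
hi_wrist (bx,top,below) [(-46, 0, 0), (-44, 0, 0), (-42, 0, 0), (-40, 0, 0), (6, 89, 0), (8, 45, 0), (10, 90, 0), (12, 89, 0), (14, 90, 0), (16, 50, 0), (18, 0, 0), (20, 0, 0), (22, 0, 0), (24, 0, 0), (26, 0, 0), (28, 0, 0), (30, 0, 0), (32, 0, 0), (34, 0, 0), (36, 0, 0), (38, 0, 0), (40, 0, 0), (42, 0, 0), (44, 0, 0), (46, 0, 0)]
x ext [-0.0186  0.0155]
y ext [-0.0293  0.0311]
slot-row y of top pts []
```

Run:
```python
from h import *
c0=np.array([.4517,-.2985]); cs,sn=np.cos(BY),np.sin(BY)
for n,c in(("hi_side","side"),("hi_top","top"),("hi_wrist","wrist")):
    P,u,v=cloud(c,np.load(f"pics/{n}.npy"))
    d=P[:,:2]-c0; bx=d[:,0]*cs+d[:,1]*sn; by=-d[:,0]*sn+d[:,1]*cs
    m=(abs(bx-.0225)<.015)&(abs(by)<.04)&(P[:,2]>.115)&(P[:,2]<.205)
    print(n,m.sum(),"bx pct",np.percentile(bx[m],[2,10,50,90,98]).round(4),"by",np.percentile(by[m],[1,99]).round(4))
    f=m&(bx<np.percentile(bx[m],10)+.003)&(by<.022)
    G=np.c_[np.ones(f.sum()),by[f],P[f,2]-.16]; k=np.linalg.lstsq(G,bx[f],rcond=None)[0]; print("  face bx0,yaw slope,lean",k.round(4))
    for z in(.05,.08):pass
```

```text
hi_side 232 bx pct [0.02   0.0203 0.0212 0.0264 0.0283] by [-0.0303  0.0278]
  face bx0,yaw slope,lean [ 0.0208 -0.01    0.0123]
hi_top 48 bx pct [0.0203 0.0206 0.0211 0.027  0.0282] by [-0.0314  0.0246]
  face bx0,yaw slope,lean [0.021  0.0075 0.0116]
hi_wrist 339 bx pct [0.0204 0.0205 0.0207 0.021  0.0216] by [-0.0186  0.019 ]
  face bx0,yaw slope,lean [ 0.0207 -0.0092  0.0085]
```

The paddle's foot sits 1.7 mm beyond the slot centre in block x and about 1 mm off in y, with a lean of 0.01 rad and the yaw aligned. I'll correct that and insert.

Run:
```python
from h import *
bxv=np.array([np.cos(BY),np.sin(BY),0]); byv=np.array([-np.sin(BY),np.cos(BY),0])
S=SLOT-.0017*bxv+.001*byv
T=lambda h:tcp(S+(.088+h)*Z,RB,H)
go(T(.110),RB,.05); go(T(.048),RB,.1); env.pause(.1); st("above"); f0=np.array(env.sense()["wrist_force"])
for h in(.040,.034,.028,.020,.012,.005,.001):
    go(T(h),RB,.04); st(h)
    if env.sense()["wrist_force"][2]-f0[2]>8: print("contact"); break
snap("side","ins_side"); 
P,u,v=cloud("side",np.load("pics/ins_side.npy")); 
q=P[(abs(P[:,0]-.4745)<.02)&(abs(P[:,1]+.3)<.04)&(P[:,2]>.056)&(P[:,2]<.18)]
for z in(.065,.09,.11): r=q[abs(q[:,2]-z)<.01]; print(z,len(r),r.mean(0).round(4),r.min(0).round(3),r.max(0).round(3))
```

```text
above t 33.67 w 0.0252 F [ 0.4 -0.7 -0.4] p [ 0.4841 -0.3     0.1872]
0.04 t 34.02 w 0.0253 F [-0.2 -0.2 -1.1] p [ 0.4836 -0.2994  0.1781]
0.034 t 34.33 w 0.0253 F [ 1.  -0.3 -0.9] p [ 0.4836 -0.2994  0.1721]
0.028 t 34.62 w 0.0249 F [-0.6  1.4  8.1] p [ 0.4855 -0.2998  0.1678]
contact
0.065 41 [ 0.4731 -0.2944  0.0657] [ 0.469 -0.329  0.057] [ 0.48  -0.274  0.074]
0.09 49 [ 0.4738 -0.2924  0.0909] [ 0.47  -0.329  0.081] [ 0.481 -0.273  0.1  ]
0.11 58 [ 0.4746 -0.2931  0.1096] [ 0.47  -0.326  0.101] [ 0.481 -0.273  0.119]
```

Contact came at a foot height of about 0.042-0.044 m, which fits the blade's shoulder meeting a slot end. I'll look from close by.

Run:
```python
from h import *
snap("top","ins_top"); snap("wrist","ins_wrist")
f=lambda n,a,b,c,d:cv2.resize(cv2.imread(n)[a:b,c:d],(400,400),interpolation=cv2.INTER_CUBIC)
cv2.imwrite('pics/m6.png',np.hstack([f('pics/ins_side.png',140,220,340,420),f('pics/ins_wrist.png',200,440,200,440)]))
c0=np.array([.4517,-.2985]); cs,sn=np.cos(BY),np.sin(BY)
for n,c in(("ins_side","side"),("ins_top","top"),("ins_wrist","wrist")):
    P,u,v=cloud(c,np.load(f"pics/{n}.npy")); d=P[:,:2]-c0; bx=d[:,0]*cs+d[:,1]*sn; by=-d[:,0]*sn+d[:,1]*cs
    m=(abs(bx-.0225)<.015)&(abs(by)<.04)&(P[:,2]>.057)&(P[:,2]<.11)
    if m.sum()>20:
        f=m&(bx<np.percentile(bx[m],10)+.003)&(by<.022)
        k=np.linalg.lstsq(np.c_[np.ones(f.sum()),by[f],P[f,2]-.05],bx[f],rcond=None)[0]
        print(n,m.sum(),"bx",np.percentile(bx[m],[2,98]).round(4),"by",np.sort(by[m])[[2,-3]].round(4),"face",k.round(4))
```

```text
ins_side 139 bx [0.0192 0.0276] by [-0.0287  0.0272] face [ 0.0195 -0.0014  0.0154]
ins_top 33 bx [0.0194 0.0274] by [-0.0262  0.0242] face [0.0195 0.0036 0.0196]
ins_wrist 234 bx [0.0197 0.0204] by [-0.0177  0.0202] face [ 0.0197 -0.0096  0.0105]
```

View pics/m6.png

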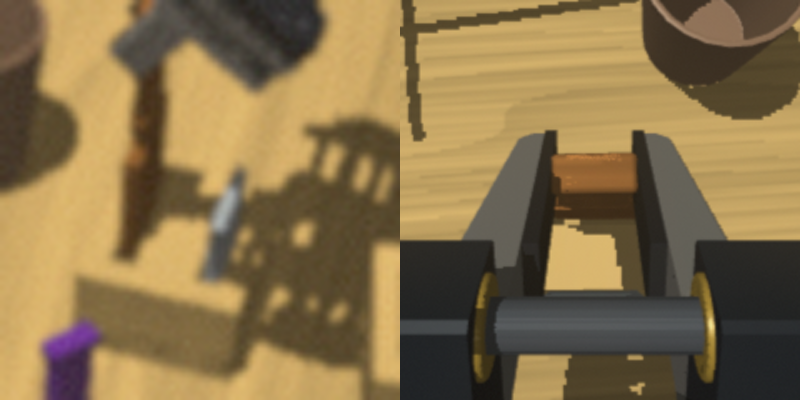

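Run:
```python
from h import *
st("now")
c0=np.array([.4517,-.2985]); cs,sn=np.cos(BY),np.sin(BY)
for n,z0 in(("hi_side",.122),("ins_side",.0417)):
    P,u,v=cloud("side",np.load(f"pics/{n}.npy")); d=P[:,:2]-c0; bx=d[:,0]*cs+d[:,1]*sn; by=-d[:,0]*sn+d[:,1]*cs
    m=(abs(bx-.0235)<.009)&(abs(by)<.045)
    print(n,[(round((z-z0)*1000),len(q),q.min().round(3),q.max().round(3)) for z in z0+np.arange(-.006,.08,.004) for q in[by[m&(abs(P[:,2]-z)<.002)]] if len(q)])
g=cv2.cvtColor(cv2.imread("pics/hi_side.png"),cv2.COLOR_BGR2GRAY)
i=viewer.camera_info("side"); Rc=np.array(i["rotation"])
def proj(p):
    q=(p-np.array(i["eye"]))@Rc; q=q*[1,-1,-1]
    return cv2.projectPoints(q[None],np.zeros(3),np.zeros(3),np.array(i["intrinsics"]),np.array(i["dist_coeffs"]))[0][0,0]
out=[]
for b in np.arange(-.05,.0505,.0025):
    p=np.array([*(c0+.0225*np.array([cs,sn])+b*np.array([-sn,cs])),.05]); uv=proj(p)
    out.append((round(b*1000,1),int(cv2.getRectSubPix(g,(1,1),tuple(map(float,uv)))[0,0])))
print(out)
for by0 in(-.02,0,.02):
    print(by0,[(round(b*1000,1),int(cv2.getRectSubPix(g,(1,1),tuple(map(float,proj(np.array([*(c0+b*np.array([cs,sn])+by0*np.array([-sn,cs])),.05])))))[0,0])) for b in np.arange(.01,.038,.0015)])
```

```text
now t 34.77 w 0.0249 F [0.5 1.2 6. ] p [ 0.4854 -0.2999  0.1679]
hi_side [(-2, 3, np.float64(0.013), np.float64(0.018)), (2, 8, np.float64(-0.022), np.float64(0.022)), (6, 8, np.float64(-0.004), np.float64(0.026)), (10, 11, np.float64(-0.028), np.float64(0.024)), (14, 12, np.float64(-0.029), np.float64(0.024)), (18, 6, np.float64(-0.028), np.float64(0.023)), (22, 11, np.float64(-0.026), np.float64(0.025)), (26, 10, np.float64(-0.023), np.float64(0.026)), (30, 11, np.float64(-0.033), np.float64(0.026)), (34, 12, np.float64(-0.034), np.float64(0.027)), (38, 9, np.float64(-0.012), np.float64(0.026)), (42, 10, np.float64(-0.03), np.float64(0.026)), (46, 12, np.float64(-0.028), np.float64(0.027)), (50, 12, np.float64(-0.016), np.float64(0.028)), (54, 12, np.float64(-0.026), np.float64(0.027)), (58, 11, np.float64(-0.025), np.float64(0.028)), (62, 12, np.float64(-0.026), np.float64(0.029)), (66, 18, np.float64(0.005), np.float64(0.025)), (70, 17, np.float64(-0.03), np.float64(0.026)), (74, 12, np.float64(-0.019), np.float64(0.014)), (78, 8, np.float64(-0.013), np.float64(0.015))]
ins_side 
[... 2805 characters left out ...]
, (np.float64(25.0), 83), (np.float64(26.5), 96), (np.float64(28.0), 119), (np.float64(29.5), 144), (np.float64(31.0), 161), (np.float64(32.5), 174), (np.float64(34.0), 180), (np.float64(35.5), 184), (np.float64(37.0), 184)]
0.02 [(np.float64(10.0), 182), (np.float64(11.5), 180), (np.float64(13.0), 175), (np.float64(14.5), 162), (np.float64(16.0), 142), (np.float64(17.5), 117), (np.float64(19.0), 96), (np.float64(20.5), 79), (np.float64(22.0), 74), (np.float64(23.5), 74), (np.float64(25.0), 86), (np.float64(26.5), 103), (np.float64(28.0), 127), (np.float64(29.5), 148), (np.float64(31.0), 167), (np.float64(32.5), 177), (np.float64(34.0), 183), (np.float64(35.5), 183), (np.float64(37.0), 182)]
```

The blade profile puts the foot 6-8 mm inside the slot. The lower blade is centred near -3 mm in block y while the slot is centred near +1 mm, so the shoulder sits on the -y slot end. I'll raise it, shift +4 mm and continue.

Run:
```python
from h import *
bxv=np.array([np.cos(BY),np.sin(BY),0]); byv=np.array([-np.sin(BY),np.cos(BY),0])
S0=SLOT-.0022*bxv+.001*byv
def T(h,dy): return tcp(S0+dy*byv+(.088+h)*Z,RB,H)
go(T(.034,0),RB,.05)
for dy in(.004,.006,.002):
    go(T(.034,dy),RB,.03); env.pause(.1); f0=env.sense()["wrist_force"][2]; ok=True
    for h in(.029,.025,.018,.012,.006,.003,.001):
        go(T(h,dy),RB,.04); env.pause(.05); st((dy,h)); f=env.sense()["wrist_force"][2]-f0
        if f>5: ok=False; break
    if ok or h<.007: break
    go(T(.034,dy),RB,.05)
```

```text
(0.004, 0.029) t 35.75 w 0.0248 F [ 0.   0.1 -1.9] p [ 0.4834 -0.2955  0.1672]
(0.004, 0.025) t 36.05 w 0.0252 F [ 0.1 -0.8 -0.8] p [ 0.4835 -0.2955  0.1633]
(0.004, 0.018) t 36.42 w 0.0252 F [ 0.2  0.4 -1. ] p [ 0.4834 -0.2955  0.1562]
(0.004, 0.012) t 36.77 w 0.0247 F [-0.7  0.3 -1.4] p [ 0.4835 -0.2955  0.1504]
(0.004, 0.006) t 37.12 w 0.0249 F [-0.1  1.3 -1.3] p [ 0.4836 -0.2956  0.1446]
(0.004, 0.003) t 37.42 w 0.0252 F [-0.6  0.9  0.3] p [ 0.4836 -0.2956  0.1416]
(0.004, 0.001) t 37.73 w 0.0247 F [-0.4  0.5 -1.2] p [ 0.4836 -0.2956  0.1396]
```

It went in cleanly. Next I'll seat it on the floor, release, back off and check.

Run:
```python
from h import *
for k in range(7):
    p=np.array(env.sense()["ee_pos"]); 
    go(p-.001*Z,RB,.03); env.pause(.05); st(k)
    if env.sense()["wrist_force"][2]>2.5: break
effector.release(); env.pause(.2)
AB=RB[:,1]; p=np.array(env.sense()["ee_pos"])
go(p-.12*AB,RB,.15); go(p-.12*AB+.10*Z,RB,.2); st("away")
env.pause(.3)
for c in("side","top"):
    P,u,v=cloud(c,snap(c,"end_"+c)[1]); d=P[:,:2]-np.array([.4517,-.2985]); cs,sn=np.cos(BY),np.sin(BY); bx=d[:,0]*cs+d[:,1]*sn; by=-d[:,0]*sn+d[:,1]*cs
    m=(abs(bx-.0225)<.02)&(abs(by)<.045)&(P[:,2]>.06)&(P[:,2]<.2)
    print(c,"square top z",np.sort(P[m,2])[-4:].round(4),[(z,np.median(bx[r]).round(4),by[r].min().round(3),by[r].max().round(3)) for z in(.07,.08,.1,.12,.14,.16) for r in[m&(abs(P[:,2]-z)<.01)] if r.sum()])
    for x0,y0 in((.607,.012),(.655,.016)):
        q=P[(abs(P[:,0]-x0)<.018)&(abs(P[:,1]-y0)<.045)&(P[:,2]>.1)&(P[:,2]<.31)]; print(c,x0,q[:,2].min().round(3),q[:,2].max().round(3),q.mean(0).round(3))
    for n in("paddle_round_eye","paddle_taper_eye","paddle_square","tile_board","water_bowl","slip_jar","mallet","crock","strap_rib","slot_rib"):
        print(n,[(np.round(r["at"],3).tolist(),round(r["score"],2)) for r in tip_of(c,n)[:2]])
f=lambda n,a,b,c,d:cv2.resize(cv2.imread(n)[a:b,c:d],(400,300),interpolation=cv2.INTER_CUBIC)
cv2.imwrite('pics/m7.png',np.hstack([f('pics/end_side.png',110,290,190,430),f('pics/end_top.png',150,330,220,460)]))
```

```text
0 t 38.02 w 0.025 F [-0.5 -0.2  2.1] p [ 0.484  -0.2958  0.1391]
1 t 38.33 w 0.0249 F [0.7 0.2 5.4] p [ 0.4848 -0.2963  0.139 ]
away t 41.19 w 0.092 F [-0.3 -0.1 -0.3] p [ 0.415  -0.2908  0.3349]
side square top z [0.1635 0.1637 0.1637 0.1671] [(0.07, np.float64(0.0185), np.float64(-0.031), np.float64(0.031)), (0.08, np.float64(0.0189), np.float64(-0.031), np.float64(0.03)), (0.1, np.float64(0.0207), np.float64(-0.015), np.float64(0.02)), (0.12, np.float64(0.0201), np.float64(-0.007), np.float64(0.012)), (0.14, np.float64(0.0197), np.float64(-0.008), np.float64(0.011)), (0.16, np.float64(0.0206), np.float64(-0.011), np.float64(0.016))]
side 0.607 0.142 0.295 [0.605 0.016 0.229]
side 0.655 0.143 0.295 [0.652 0.02  0.222]
paddle_round_eye [([0.657, 0.018, 0.229], 0.66)]
paddle_taper_eye [([0.709, -0.323, 0.092], 0.96), ([0.469, -0.111, 0.085], 0.76)]
paddle_square [([0.475, -0.305, 0.013], 0.78)]
tile_board [([0.443, 0.273, 0.001], 0.7)]
water_bowl [([0.621, -0.031, 0.0], 0.94)]
slip_jar [([0.447, 0.045, 0.002], 0.86)]
mallet [([0.59, 0.377, -0.001], 0.85), ([0.609, 0.005, 0.143], 0.49
[... 580 characters left out ...]
3), np.float64(0.014))]
top 0.607 0.15 0.299 [0.606 0.009 0.235]
top 0.655 0.145 0.298 [0.653 0.013 0.225]
paddle_round_eye []
paddle_taper_eye [([0.612, 0.011, 0.23], 0.59), ([0.467, -0.116, 0.089], 0.59)]
paddle_square [([0.479, -0.304, 0.012], 0.64), ([0.657, 0.004, 0.149], 0.59)]
tile_board [([0.434, 0.268, -0.001], 0.79)]
water_bowl [([0.619, -0.032, -0.001], 0.63)]
slip_jar [([0.445, 0.049, 0.001], 0.62)]
mallet [([0.589, 0.374, -0.001], 0.97), ([0.444, 0.05, 0.0], 0.48)]
crock [([0.591, -0.379, -0.001], 0.65), ([0.633, 0.135, 0.141], 0.31)]
strap_rib [([0.632, 0.131, 0.143], 0.66), ([0.454, -0.298, -0.002], 0.53)]
slot_rib [([0.427, -0.299, 0.01], 0.47), ([0.655, 0.012, 0.231], 0.34)]
```

View pics/m7.png

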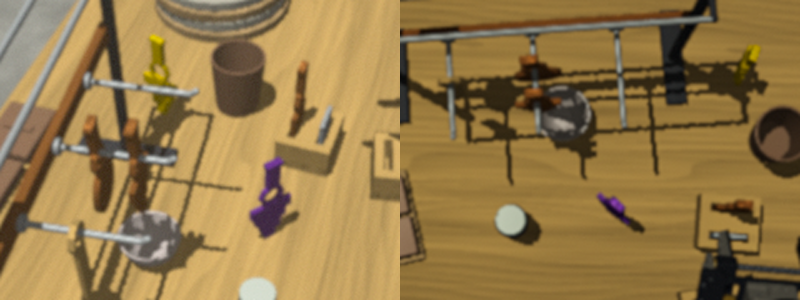

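The square paddle stands in the slot with its top at 0.163-0.167 m, where fully home is 0.163 m. The other two hang on the spare hook with their feet at 0.142 m, nothing else has moved, and the gripper is clear.

Run:
```python
from h import *
workorder.finish_job(); st("done")
```

```text
the job is handed in; nothing more can be done
the job is handed in; nothing more can be done
```

The job is handed in, at about 43 s of the 69 s allowed. No verdict is reported, so what follows is from my own last checks.

**What I did:** I hung the round paddle and then the tapered one on the spare hook, about 50 and 98 mm out. I then stood the square paddle in the free slot of the farther block.

**What went wrong on the way:**
- **First grip:** my first grip on the round paddle caught the shoulders of its ring. I set it back on its hook and regripped at the head, and used that grip for all three paddles.
- **First insertion:** the square paddle's shoulder met a slot end with about 8 N. I raised it, shifted it 4 mm along the slot, and it went in freely to the floor.

**Last checks:**
- **Round and taper:** both hang upright on the spare hook with their feet at 0.142 m, which is the hung height, and both are released.
- **Square:** its top was at about 0.163–0.164 m in the side camera and 0.166 m in the top camera (0.163 m is fully home). It was near slot centre and close to upright.
- **Everything else:** bowl, jar, board, mallet, crock and ribs were found within a few millimetres of where they started.
- **Gripper:** open and touching nothing.

**Checks that disagreed:** in the last pictures the networks missed the round eye in the top view and the real tapered eye in the side view. Each was found in the other camera and showed in the depth data of both.

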